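# Hang the grid board and hold the note clip open over it

## Robot

A 6-joint arm with a two-finger parallel gripper is mounted at the origin on the work surface. World frame = base frame: x ahead of the robot, y to its left, z up, the work surface at z = 0. Lengths are in m, angles in rad, forces in N, time in s.
With the tool pointing down it reaches from about 0.325 to 0.9 m from the base axis. Payload 6.1 kg.
Tool frame: the origin (TCP) lies on the centre line of the jaws, within the pads' length; the fingertips stand 17 mm ahead of it and the grasp point (between the pads) lies 2 mm behind it; z points along the fingers, y is the line along which they close (so a half turn about z gives the same grasp; the last joint's range is limited). The gripper opens to 85 mm and grips with 20 to 120 N. Pads are 22 mm wide; open, the fingers measure 114 mm over their backs; the gripper's body (76 mm by 85 mm) begins 54 mm behind the grasp point. The pads swing forward as they close: fully open they stand 13 mm farther back than shut.
Start: joints at [0.999, 0.22, 1.526, -0, 1.395, -0.126], TCP at [0.269, 0.564, 0.248] pointing down, gripper open.
Joint ranges: [-2.98, 2.98], [-0.91, 2.08], [0.09, 2.57], [-1.24, 4.39], [0.2, 2.65], [-2.68, 2.68]. Speed limits (rad/s): [2.57, 2.57, 3.01, 3.14, 3.14, 3.14].

## Interface

Orientations are given as a unit quaternion [x, y, z, w].
In Python, from cell import bot, solve_ik, get_image, camera_params, workorder, spotter gives the robot as it stands. The module is installed in compiled form; this text tells all that it offers. Calls block until the motion is done:
- bot.move_pose(position, orientation): joint-space move of the TCP to a pose.
- bot.movel(position, vel=0.15, ori=None, f_stop=None): straight line of the TCP; ori=None keeps the orientation; vel is the mean speed in m/s. With f_stop (N) it stops when the force on the tool has changed by that much, and returns True; else False.
- bot.movej(angles): joint-space move.
- bot.let_go() and bot.clamp(effort=None): open the fingers fully, or close them until they stop; effort is the grip in N (None keeps the last).
- bot.dwell(seconds).
- solve_ik(position, orientation): joint angles nearest the present ones, or None.
- bot.state(): the state.
- get_image(name): name is "side" or "top"; returns the picture (420x560x3 uint8, red, green, blue); there is no depth.
- camera_params(name): a dict with "mtx" (3x3 intrinsics, pixels), "D" ([k1, k2, p1, p2, k3] as OpenCV has them; the pictures are not rectified), "xyz" and "orientation" of the camera in the world. Camera axes: x right, y up, looking along -z (the intrinsics and any distortion apply to the point x, -y, -z); pixel columns grow to the right and rows downward; lengths in m; the calibration is good to about 2 mm. A picture is of the moment at which its call begins. camera_params takes no time and is no camera call.
A pose or a line that the arm cannot do raises bot.MotionError and nothing moves.
- workorder.hand_in(): hands the job in; it is judged then, once.
Trained networks look in the newest picture that a camera, given by its name, has taken for a name from the list of things; names that differ only in an ending like _2 or _b are one class to them, and where a whole thing is asked for, a point or a joint stands for the part that bears it (a point fixed in the world has none). Each returns a list of dicts, best first, with "score" (0 to 1); they miss things now and then, are a little off and sometimes report something else, mostly with a low value. They report only what shows in the picture. A call takes as long as a camera call. They do not tell look-alikes from the thing itself.
- spotter.silhouettes(thing, camera): "pixels" (420x560 bool, what is visible of it) and "extent" ([left, top, right, bottom] in pixels, round what is visible of it).
- spotter.spot_point(thing, camera): "pixel" ([column, row] in pixels: a listed point, or the origin of a listed thing).
The state is a dict: "time_s": time; "q": joint angles; "dq": joint speeds; "effort": joint torques, N m; "eef_pos": TCP position; "eef_rot": TCP orientation; "ft_force": force on the tool from outside, world axes, zero at the start; "ft_torque": the same for the moment, N m; "finger_gap": finger opening in m; "grip_force": force on a finger pad.
Only numpy, scipy, OpenCV 4.12 (cv2) and the standard library are available. Lean on these libraries where they do the work, as an engineer would, in place of code of your own. Each camera call takes 0.05 s, during which the arm holds its last target. There are 200 camera calls.

## Task

Hang the mint grid board by its slot on the desk stand's hook and let go of it. Then take the orange spring clip off the pencil tray's rail, and finish still holding it squeezed wide open over the middle of the hanging board's top edge, one jaw on each side with the jaw tips about 15 mm below the edge and not touching board or hook, so that a note could be slipped in. Leave the note block, eraser and glue where they are.

Things in the scene. Friction and masses are not known exactly. Their poses are not given: they have to be found in the camera images.
- board: Loose mint board with grid and coloured flags, 8 mm thick (its x), 110 wide (y), 150 high (z), about 120 g. Origin: centre of its lower edge. Through slot 44 wide, 22 high, 98 to 120 mm above the lower edge, centred. Grip the 30 mm strip above it from above. Starts upright in the rack, lower edge 10 mm above the desk. Both faces alike: may hang either way round.
- board_slot (a point): Middle of the upper edge of the board's slot, 120 mm above its lower edge, mid thickness: the point that rests on the hook. Once let go the board may swing for a few seconds.
- rack: Fixed wooden card rack, base 70 (x) x 130 (y) x 10 mm; two 8 mm walls, up to 55 mm above the desk, leave a slot 11 mm wide along its y in which the board stands. Origin: under its centre.
- stand: Fixed stand, base 90 x 90 x 8 mm, origin under its centre. Post 14 (x) x 26 mm, front face at x = -5 mm. At its top a flat tongue 26 wide, 4 thick, points along +x (away from the robot). Its top and the post's are 160 mm above the desk; a red lip at x = 15 to 19 mm rises 8 mm more. The board hangs across x in the 20 mm between post and lip, slot over the tongue, lower edge at 40 mm.
- stand_hook (a point): Middle of the channel between post and lip, on the tongue's top, 160 mm above the desk; axes as the stand.
- tray: Fixed white pencil tray 150 (x) x 110 (y) x 22 mm; the pencils in it lie below the rim. An aluminium rail stands in its middle: a plate 4 mm thick (x), 100 long (y), top 60 mm above the desk. Origin: under its centre, below the rail.
- clip: Loose orange spring clip, 24 mm wide (y), 45 g, astride the tray's rail, gripping it, jaws down. Origin: pivot axis (y), 73 mm above the desk at the start. Frame of half A (+x); half B mirrors it. Jaws reach 34 mm below the pivot, hollow inside from 5 mm below it down to the 5 mm high tips. Each handle ends in a bar 8 mm thick, 24 long, centred 20 mm out and 40 mm above the pivot.
- clip_jaw (a joint): Opening angle of the clip, rad: about 0.03 on the rail, 0.6 at the stop. Pinch the bars along x (48 mm over their outsides at rest, 23 at the stop, then centred 44 mm above the pivot) to open the jaws (tips then 21 mm apart); each half turns half the angle. Spring: 3 N of pinch at rest to 8 N at the stop; it shuts when released.
- clip_tip_a (a point): Inner lower corner of half A's jaw tip, mid width; 34 mm below the pivot when shut, 32 mm when fully open.
- clip_tip_b (a point): The same on half B.
- notes: Loose pink block of sticky notes 76 x 76 x 22 mm, origin under its centre. Bystander.
- eraser: Loose white eraser with blue sleeve 24 x 58 x 14 mm, origin under its centre. Bystander.
- glue: Loose standing glue stick, 28 mm in diameter, 85 mm high, origin under its centre. Bystander.
Mind the look-alikes: they are no part of the job. Of the things that look like the stand, take the one that is farthest to the robot's left at the start.

How it is judged:
By the outcome, as a careful person would: the job done as asked, in the order asked, and still so for the second after the job is handed in, while the arm keeps its last pose, push and grip.
It also fails if it takes over 58 s, if anything falls off the work surface, if the arm or the gripper's body presses on something with over 40 N, if the wrist force passes 120 N, or if a joint passes its speed limit or range.

## Working session

There is one attempt and no reset: what is moved stays moved. The work goes in short steps, each a Python script; the robot and the scene stay as the last script left them, time stands still between calls to the robot, and variables do not carry over. Pictures are saved under pics/ and viewed, at most 11 in all, crops included, and the job is handed in when it is done.

```bash
mkdir -p pics; cat > h.py <<'E'
import numpy as np, cv2
from scipy.spatial.transform import Rotation as R
from cell import bot, solve_ik, get_image, camera_params, workorder, spotter
def save(cam,fn,crop=None,s=1):
    im=get_image(cam)
    if crop: l,t,r,b=crop; im=im[t:b,l:r]
    if s!=1: im=cv2.resize(im,None,fx=s,fy=s,interpolation=cv2.INTER_CUBIC)
    cv2.imwrite('pics/'+fn,im[:,:,::-1])
def ray(cam,px):
    c=camera_params(cam); u=cv2.undistortPoints(np.array([[px]],float),np.array(c['mtx']),np.array(c['D'],float))[0,0]
    d=R.from_quat(c['orientation']).apply([u[0],-u[1],-1]); return np.array(c['xyz']),d
def atz(cam,px,z):
    o,d=ray(cam,px); return o+d*(z-o[2])/d[2]
def proj(cam,P):
    c=camera_params(cam); p=R.from_quat(c['orientation']).inv().apply(np.atleast_2d(P)-np.array(c['xyz']))*[1,-1,-1]
    return cv2.projectPoints(p,np.zeros(3),np.zeros(3),np.array(c['mtx']),np.array(c['D'],float))[0][:,0]
def tri(pa,pb):
    (o1,d1),(o2,d2)=ray('top',pa),ray('side',pb)
    d1=d1/np.linalg.norm(d1);d2=d2/np.linalg.norm(d2)
    s=np.linalg.lstsq(np.c_[d1,-d2],o2-o1,rcond=None)[0]
    a,b=o1+s[0]*d1,o2+s[1]*d2
    return (a+b)/2,np.linalg.norm(a-b)
def down(yaw): # tool z down, tool y (closing) at angle yaw from world x
    y=np.array([np.cos(yaw),np.sin(yaw),0]); z=np.array([0,0,-1.]); x=np.cross(y,z)
    return R.from_matrix(np.c_[x,y,z]).as_quat()
E
python3 - <<'E'
from h import *
np.set_printoptions(precision=3,suppress=True)
save('top','t0.png');save('side','s0.png')
for c in('top','side'):
    print(c,camera_params(c))
    for n in ('board','board_slot','rack','stand','stand_hook','tray','clip','clip_tip_a','clip_tip_b','notes','eraser','glue'):
        print(n,[(np.round(d['pixel'],1).tolist(),round(d['score'],2)) for d in spotter.spot_point(n,c)][:5])
s=bot.state();print(s['time_s'],s['eef_rot'],s['finger_gap'])
E
```

```text
top {'mtx': array([[492.164,   0.   , 279.03 ],
       [  0.   , 492.164, 208.301],
       [  0.   ,   0.   ,   1.   ]]), 'D': array([-0.03,  0.  ,  0.  ,  0.  ,  0.  ]), 'xyz': array([0.402, 0.024, 1.249]), 'orientation': array([-0.049,  0.052,  0.707, -0.704])}
board [([187.8, 242.7], 0.63)]
board_slot [([176.8, 239.5], 0.7)]
rack [([189.9, 243.8], 0.76)]
stand [([282.0, 225.4], 0.82), ([321.9, 159.4], 0.66), ([327.1, 284.0], 0.6)]
stand_hook [([327.6, 135.8], 0.71), ([334.6, 281.7], 0.65), ([283.2, 212.1], 0.59)]
tray [([404.1, 250.1], 0.72), ([367.8, 154.7], 0.39)]
clip [([412.2, 242.8], 0.66)]
clip_tip_a [([403.2, 244.1], 0.81), ([403.4, 244.6], 0.57)]
clip_tip_b [([403.2, 244.1], 0.81), ([403.4, 244.6], 0.57)]
notes [([197.7, 152.4], 0.86)]
eraser [([368.8, 153.1], 0.8)]
glue [([278.2, 282.7], 0.61)]
side {'mtx': array([[386.937,   0.   , 280.911],
       [  0.   , 386.937, 214.017],
       [  0.   ,   0.   ,   1.   ]]), 'D': array([-0.014,  0.   ,  0.   ,  0.   ,  0.   ]), 'xyz': array([ 0.152, -0.647,  0.707]), 'orientation': array([ 0.43 , -0.118, -0.25 ,  0.859])}
board [([328.3, 326.6], 0.75), ([223.0, 209.0], 0.63)]
board_slot [([214.7, 176.2], 0.62)]
rack [([220.5, 215.0], 0.67), ([275.4, 203.7], 0.28)]
stand [([349.3, 253.1], 0.88), ([247.7, 306.0], 0.63), ([278.1, 252.4], 0.62)]
stand_hook [([278.6, 204.0], 0.69), ([358.0, 204.8], 0.68), ([242.8, 248.8], 0.67)]
tray [([332.3, 351.3], 0.81)]
clip [([328.8, 328.5], 0.79)]
clip_tip_a [([328.6, 334.5], 0.72), ([331.3, 333.3], 0.7)]
clip_tip_b [([328.6, 334.5], 0.72), ([331.3, 333.3], 0.7)]
notes [([289.8, 191.6], 0.8)]
eraser [([386.9, 284.9], 0.73)]
glue [([224.7, 275.4], 0.74)]
1.3 [0.221 0.975 0.    0.   ] 0.0851643691300565
```

View pics/t0.png

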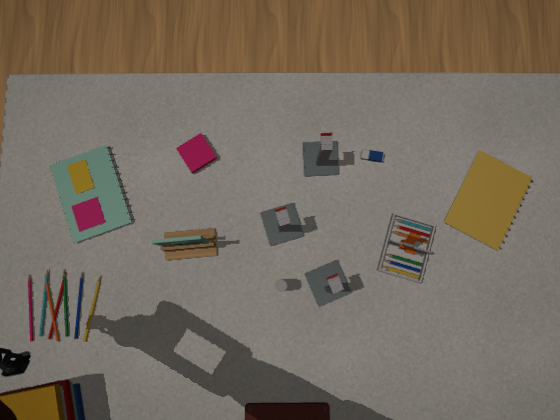

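View pics/s0.png

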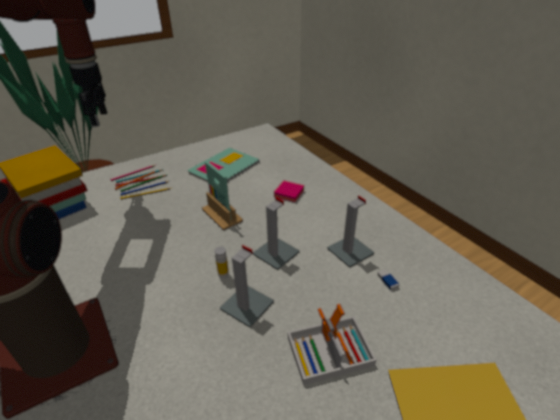

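Top picture: the board stands in the rack at about (187,242), the clip sits on the tray at (410,242), and the notes, eraser and glue are at (197,152), (370,155) and (282,285).

Stand look-alikes in the top view are at (282,225), (322,159) and (327,284). The robot's left is the image's left, so I'd take (282,225), with its lip at (281,210). Next I'll fit the models to the silhouettes and check the choice in a close crop.

```bash
cat > fit.py <<'E'
from h import *
from scipy.optimize import minimize
def box(x0,x1,y0,y1,z0,z1): return np.array([[a,b,c] for a in(x0,x1) for b in(y0,y1) for c in(z0,z1)])*1e-3
M={'stand':[box(-45,45,-45,45,0,8),box(-19,-5,-13,13,0,160),box(-19,19,-13,13,156,160),box(15,19,-13,13,156,168)],
'rack':[box(-35,35,-65,65,0,10),box(-13.5,-5.5,-65,65,0,55),box(5.5,13.5,-65,65,0,55)],
'board':[box(-4,4,-55,55,0,98),box(-4,4,-55,-22,90,150),box(-4,4,22,55,90,150),box(-4,4,-55,55,120,150)],
'tray':[box(-75,75,-55,55,0,22),box(-2,2,-50,50,0,60)]}
def world(pts,p): # p=x,y,yaw[,z,tilt about y]
    p=list(p)+[0]*(5-len(p))
    return R.from_euler('ZY',[p[2],p[4]]).apply(pts)+[p[0],p[1],p[3]]
def render(n,cam,p,s=4):
    m=np.zeros((420*s,560*s),np.uint8)
    for b in M[n]:
        q=proj(cam,world(b,p)); cv2.fillConvexPoly(m,cv2.convexHull(np.round((q+.5)*s).astype(np.int32)),1)
    return cv2.resize(m.astype(np.float32),(560,420),interpolation=cv2.INTER_AREA)
def masks(n,near,cams=('top','side')):
    out={}
    for c in cams:
        px=proj(c,near)[0]; best=None
        for d in spotter.silhouettes(n,c):
            l,t,r,b=d['extent']; e=np.hypot((l+r)/2-px[0],(t+b)/2-px[1])
            if best is None or e<best[0]: best=(e,d)
        if best and best[0]<45: out[c]=best[1]['pixels'].astype(np.float32)
        print(n,c,best and (round(best[0],1),best[1]['score'],best[1]['extent']))
    return out
def fit(n,mk,p0,occ={},free=5,step=(.008,.008,.15,.005,.03)):
    p0=np.array(p0,float)
    def cost(u):
        p=p0.copy();p[:len(u)]=u;e=0
        for c,m in mk.items():
            r=render(n,c,p); w=1-occ.get(c,0)*np.ones_like(m); e+=(w*np.abs(r-m)).sum()/(m.sum())
        return e
    k=min(free,len(p0)); x0=p0[:k]
    sx=np.vstack([x0]+[x0+np.eye(k)[i]*step[i] for i in range(k)])
    r=minimize(cost,x0,method='Nelder-Mead',options=dict(initial_simplex=sx,maxiter=300,xatol=1e-4,fatol=1e-4))
    p0[:k]=r.x; return p0,r.fun
E
python3 - <<'E'
from fit import *
np.set_printoptions(precision=4,suppress=True)
for px in((282,225),(322,159),(327,284)): print('stand',atz('top',px,0)[:2])
save('top','c1.png',(230,120,370,310),3)
s0=atz('top',(282,225),0); h=atz('top',(283,212),.16)
print('hook',h, 'tri', [tri((283.2,212.1),q) for q in((278.6,204),(242.8,248.8))])
mk=masks('stand',s0+[0,0,.06])
best=min((fit('stand',mk,[s0[0],s0[1],y]) for y in(-.4,0,.4)),key=lambda a:a[1]); print('STAND',best)
bd=masks('board',atz('top',(187,240),.1)); rk=masks('rack',atz('top',(190,244),.02))
r0=atz('top',(190,244),0)
occ={c:np.clip(bd[c],0,1) for c in bd}
rf=min((fit('rack',rk,[r0[0],r0[1],y],occ) for y in(-.3,0,.3)),key=lambda a:a[1]); print('RACK',rf)
occ={c:np.maximum(rk[c],render('rack',c,rf[0])>.5) for c in rk}
print('BOARD',fit('board',bd,list(rf[0])+[.01,0.],occ))
t0=atz('top',(404,250),0); tk=masks('tray',t0+[0,0,.02]); ck=masks('clip',atz('top',(412,243),.08))
occ={c:ck[c] for c in ck}
print('TRAY',min((fit('tray',tk,[t0[0],t0[1],y],occ) for y in(-.3,0,.3)),key=lambda a:a[1]))
for c in ck:
    ys,xs=np.nonzero(ck[c]>.5); print(c,'clip centroid',xs.mean(),ys.mean())
print('clip tri',tri((412.2,242.8),(328.8,328.5)),tri((403.2,244.1),(329.5,334)))
E
```

```text
stand [0.5374 0.0114]
stand [ 0.7097 -0.0936]
stand [ 0.3879 -0.1008]
hook [0.5492 0.0106 0.16  ] tri [(array([0.5497, 0.01  , 0.1573]), np.float64(0.0008681317634344931)), (array([0.5114, 0.0251, 0.0387]), np.float64(0.11201041928694247))]
stand top (np.float64(1.9), 0.59, [259.7, 202.8, 301.6, 243.9])
stand side (np.float64(4.4), 0.74, [257.7, 200.3, 300.4, 270.3])
STAND (array([0.5391, 0.0118, 0.2677]), np.float64(0.18222686648368835))
board top (np.float64(7.6), 0.84, [151.1, 235.1, 207.8, 246.6])
board side (np.float64(3.7), 0.67, [204.2, 164.6, 229.0, 212.5])
rack top (np.float64(1.3), 0.95, [160.7, 229.0, 217.4, 260.9])
rack side (np.float64(4.2), 0.96, [205.1, 192.5, 242.9, 233.3])
RACK (array([0.4893, 0.244 , 0.0812]), np.float64(0.13678739964962006))
BOARD (array([ 0.4882,  0.2484,  0.068 ,  0.0078, -0.0019]), np.float64(0.07464560866355896))
tray top (np.float64(1.0), 0.58, [377.3, 212.4, 434.5, 284.7])
tray side (np.float64(5.4), 0.67, [288.1, 313.5, 374.8, 382.5])
clip top (np.float64(1.3), 0.51, [401.3, 233.7, 420.4, 253.6])
clip side (np.float64(2.0), 0.61, [318.8, 305.8, 345.0, 339.2])
TRAY (array([ 0.4769, -0.3004, -0.2963]), np.float64(0.06884539127349854))
top clip centroid 408.71923076923076 243.5
side clip centroid 330.53846153846155 321.552036199095
clip tri (array([ 0.4803, -0.2978,  0.0699]), np.float64(0.011485038289284922)) (array([ 0.4851, -0.2879,  0.0352]), np.float64(0.0006355420606345005))
```

View pics/c1.png

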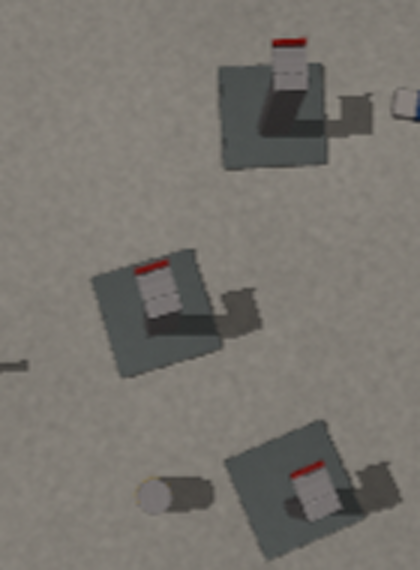

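The crop shows the chosen stand's base at about (281,224) with its red lip at (281,209), tilted slightly to the left. It is the farthest left of the three. Now I'll refine the stand from clicked corners and fit the clip.

```bash
python3 - <<'E'
from fit import *
from scipy.optimize import least_squares
np.set_printoptions(precision=4,suppress=True)
cr=np.array([[92,276],[195,249],[222,347],[124,377],[135,269],[168,261],[148,316],[182,305]])/3-1/3+[230,120]
P=np.array([[45,45,8],[45,-45,8],[-45,-45,8],[-45,45,8],[19,13,168],[19,-13,168],[-19,13,160],[-19,-13,160]])*1e-3
f=lambda u:(proj('top',world(P,u))-cr).ravel()
r=least_squares(f,[.539,.012,.267]);print('stand pts',r.x);print(r.fun.reshape(-1,2))
print('hook',world(np.array([.005,0,.16]),r.x))
print('hook px side',proj('side',world(np.array([.005,0,.16]),r.x)),'vs spot 278.6 204')
# clip
B=[box(16,24,-12,12,34,46),box(-24,-16,-12,12,34,46)]
for s in(1,-1):
    B+= [np.vstack([box(*sorted((s*17,s*23)),-9,9,36,40),box(*sorted((s*2,s*6)),-9,9,-2,4)]),np.vstack([box(*sorted((s*2,s*7)),-12,12,-34,-29),box(*sorted((s*2,s*9)),-12,12,-5,4)])]
M['clip']=B
t=get_image('top');get_image('side')
ck=masks('clip',np.array([.481,-.287,.08]))
for mk in (ck,{'top':ck['top']},{'side':ck['side']}):
  for p0 in([.481,-.287,-.296],):
    p,e=fit('clip',mk,p0+[.073],free=3 if len(mk)==2 else 2); d=p[:2]-[.4769,-.3004]
    print('clip',p,e,'along',d@[.292,.956],'across',d@[.956,-.292])
vis=[]
for c,(l,t_,r_,b) in(('top',(370,205,440,290)),('side',(290,295,380,385))):
    im=get_image(c)[:,:,::-1].copy(); im=cv2.resize(im[t_:b,l:r_],None,fx=4,fy=4,interpolation=cv2.INTER_CUBIC)
    vis.append(cv2.resize(im,(380,380)))
cv2.imwrite('pics/clip0.png',np.hstack(vis))
E
```

```text
stand pts [0.5403 0.0113 0.2787]
[[-0.1944 -0.1229]
 [-0.6192 -0.8697]
 [ 0.4732  0.2376]
 [-1.0656  0.1833]
 [ 0.0581 -0.3848]
 [ 0.3026 -0.952 ]
 [ 0.4978  0.6958]
 [ 0.3753  1.1199]]
hook [0.5452 0.0127 0.16  ]
hook px side [[276.2137 203.1808]] vs spot 278.6 204
clip top (np.float64(3.1), 0.66, [399.8, 231.7, 420.3, 252.9])
clip side (np.float64(3.4), 0.56, [316.2, 308.4, 343.4, 339.6])
clip [ 0.4797 -0.2873 -0.3408  0.073 ] 0.6890930533409119 along 0.01333292569743672 across -0.0011929578381687897
clip [ 0.4801 -0.2875 -0.296   0.073 ] 0.2254098355770111 along 0.013252102929687513 across -0.0007448572265626044
clip [ 0.4779 -0.2891 -0.296   0.073 ] 0.4472602605819702 along 0.01113354759845735 across -0.0023127532827377814
```

View pics/clip0.png

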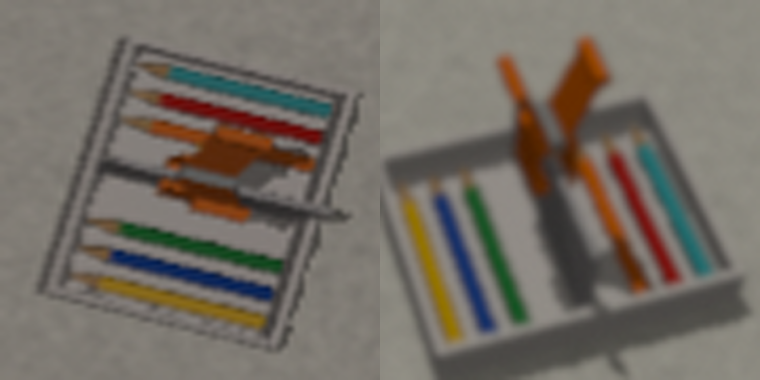

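The clip sits astride the rail at (0.480, -0.2875), with bars near (241,140) and (205,208) in the left half of the picture. All the measurements are consistent, so I'll grasp the board now.

```bash
cat >> h.py <<'E'
def dn(yaw): # half-turn nearest present orientation
    r=R.from_quat(bot.state()['eef_rot'])
    return min((down(yaw+k*np.pi) for k in(0,1)),key=lambda q:(r.inv()*R.from_quat(q)).magnitude())
def st(*a):
    s=bot.state(); print(*a,'t',round(s['time_s'],2),np.round(s['eef_pos'],4),'gap',round(s['finger_gap'],4),'F',np.round(s['ft_force'],1),'g',round(s['grip_force'],1),'q',np.round(s['q'],2))
def H(x,y,z,p=(.541,.0115,.277)): # stand frame -> world
    return R.from_euler('z',p[2]).apply([x,y,z])+[p[0],p[1],0]
E
python3 - <<'E'
from h import *
q=dn(.075); xy=[.4882,.2475]
bot.move_pose([*xy,.24],q); st('above')
bot.movel([*xy,.159],vel=.15,f_stop=8); st('down')
bot.clamp(40); st('clamped')
bot.movel([*xy,.259],vel=.15); st('up')
P=H(.055,0,.259); bot.movel(list(P),vel=.2,ori=dn(.277)); st('pre')
save('side','s1.png',(150,80,430,290),2.8)
for c in('side','top'):
    get_image(c); print([(np.round(d['pixel'],1),d['score']) for d in spotter.spot_point('board_slot',c)],proj(c,P+[0,0,.121-.15]))
E
```

```text
above t 3.58 [0.4879 0.2484 0.2401] gap 0.0854 F [ 0.2  0.4 -0.6] g 0.0 q [0.33 0.04 1.74 0.   1.36 0.25]
down t 4.28 [0.4885 0.248  0.1597] gap 0.0853 F [-0.3  0.   0.3] g 0.0 q [0.33 0.12 1.82 0.   1.21 0.25]
clamped t 4.97 [0.4885 0.2476 0.1593] gap 0.0071 F [0.8 0.  1.4] g 42.0 q [ 0.33  0.12  1.82 -0.    1.21  0.25]
up t 5.78 [0.4875 0.2473 0.2577] gap 0.007 F [-0.1 -0.5 -1.5] g 41.6 q [0.33 0.03 1.72 0.   1.4  0.25]
pre t 7.16 [0.5935 0.0273 0.2588] gap 0.0069 F [-0.7  0.6 -1. ] g 41.6 q [-0.09  0.14  1.6   0.    1.4  -0.36]
[(array([287.7, 170.5]), 0.82)] [[289.93717866 170.24788973]]
[(array([271.4, 185.6]), 0.9), (array([402.2, 248.9]), 0.54)] [[275.70128639 186.52718396]]
```

View pics/s1.png

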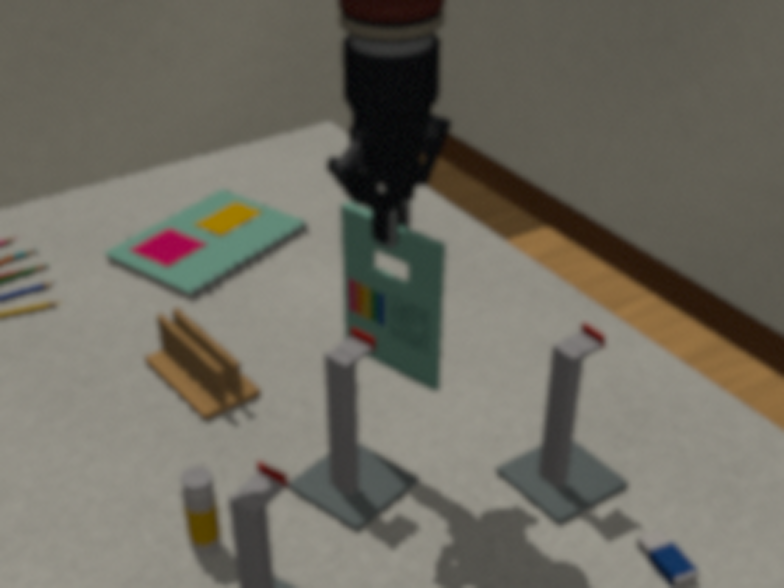

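The board is held upright at roughly (390,290) in the picture, slot visible at (393,263), in front of the stand with its lip at (362,338). I'll fit the board's pose in the hand before hooking.

```bash
python3 - <<'E'
from fit import *
np.set_printoptions(precision=4,suppress=True)
P=np.array(bot.state()['eef_pos']); print(tri((271.4,185.6),(287.7,170.5)),'expected slot',P-[0,0,.0294])
get_image('side');get_image('top')
mk=masks('board',P-[0,0,.07])
for c in mk: np.save(c+'_m.npy',mk[c])
p0=[P[0],P[1],.277,P[2]-.149,0]
# ignore gripper/stand: only a disc of pixels where hand is
occ={c:np.zeros((420,560),np.float32) for c in mk}
from fit import box
for c in mk:
    for b in(box(-20,20,-13,13,130,400),box(-60,60,-60,60,200,400)):
        q=proj(c,world(b,p0)); cv2.fillConvexPoly(occ[c],cv2.convexHull(q.astype(np.int32)),1)
    M['s']=M['stand']; occ[c]=np.maximum(occ[c],render('s',c,[.541,.0115,.277])>.3)
for m in(mk,{'side':mk['side']}):
    p,e=fit('board',m,p0,occ); print(p,e,'slot',world(np.array([0,0,.12]),p))
E
```

```text
(array([0.5956, 0.0364, 0.2242]), np.float64(0.003068780947288622)) expected slot [0.5937 0.0272 0.2297]
board top (np.float64(1.5), 0.73, [251.5, 178.4, 298.5, 204.6])
board side (np.float64(1.3), 0.96, [271.0, 152.7, 307.9, 218.9])
[0.5934 0.0315 0.2852 0.1069 0.0105] 0.0336342453956604 slot [0.5947 0.0318 0.2269]
[0.5934 0.0315 0.2852 0.1069 0.0105] 0.0336342453956604 slot [0.5947 0.0318 0.2269]
```

```bash
python3 - <<'E'
from h import *
o=.0319; dy=-.004; q=dn(.272)
bot.movel(list(H(.053,dy,.173+o)),vel=.12,ori=q); st('pre')
print(bot.movel(list(H(.0055,dy,.173+o)),vel=.06,f_stop=6)); st('slid')
save('side','s2.png',(220,130,350,230),6)
print(bot.movel(list(H(.0055,dy,.157+o)),vel=.03,f_stop=5)); st('low')
E
```

```text
pre t 8.21 [0.5933 0.0221 0.2051] gap 0.0072 F [ 0.9  0.6 -1.4] g 41.6 q [-0.1   0.18  1.66  0.    1.31 -0.37]
False
slid t 9.15 [0.5476 0.0091 0.2051] gap 0.0066 F [ 0.1  0.7 -0.9] g 41.6 q [-0.13  0.07  1.78  0.    1.29 -0.4 ]
True
low t 9.71 [0.5471 0.0092 0.1892] gap 0.0066 F [-0.3 -1.   4. ] g 42.3 q [-0.13  0.09  1.79  0.    1.27 -0.4 ]
```

View pics/s2.png

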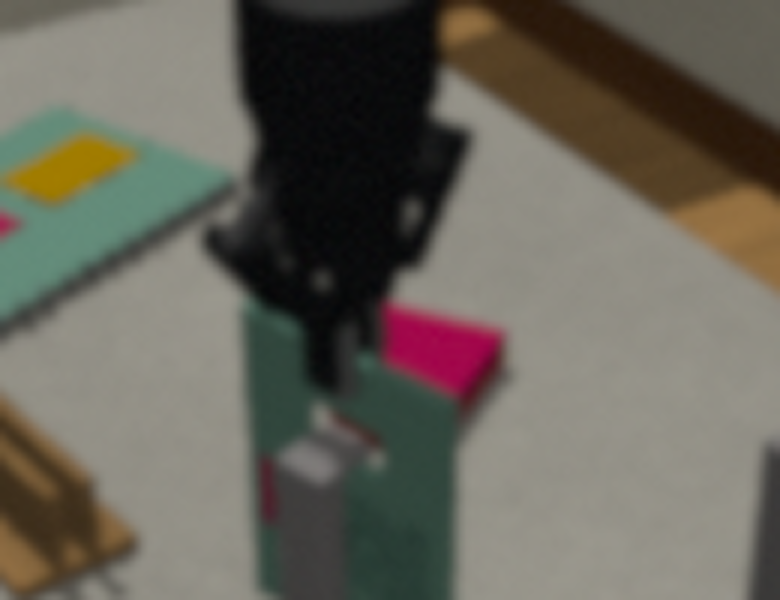

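The post is in front of the board at (310,500), and the tongue passes through the slot with the red lip visible beyond it at (355,430). First contact came at the expected height, so I'll release and check.

```bash
python3 - <<'E'
from fit import *
np.set_printoptions(precision=4,suppress=True)
bot.let_go(); st('open')
p=bot.state()['eef_pos']
bot.movel([p[0],p[1],.30],vel=.12); st('up')
P=np.array([.480,-.2875]); q=dn(-.296)
bot.move_pose([*P,.20],q); st('over clip')
a=get_image('side')[130:230,220:350]; b=get_image('top')[175:275,215:345]
cv2.imwrite('pics/h3.png',cv2.resize(np.hstack([a,b]),None,fx=3,fy=3,interpolation=cv2.INTER_CUBIC)[:,:,::-1])
h=H(.005,0,.1)
mk=masks('board',h)
p0=[h[0],h[1],.277,.04,0]
occ={c:render('stand',c,[.541,.0115,.277])>.3 for c in mk}
occ={c:v.astype(np.float32) for c,v in occ.items()}
pp,e=fit('board',mk,p0,occ); print(pp,e,'top',world(np.array([0,0,.15]),pp),'in stand',R.from_euler('z',-.277).apply(pp[[0,1,3]]-[.541,.0115,0]))
E
```

```text
open t 10.44 [0.5464 0.0093 0.1885] gap 0.0853 F [-0.5 -0.1  0.1] g 0.0 q [-0.13  0.09  1.79 -0.    1.27 -0.4 ]
up t 11.52 [0.5459 0.0093 0.2989] gap 0.0857 F [ 0.1  0.7 -0.1] g 0.0 q [-0.13  0.    1.67 -0.    1.48 -0.4 ]
over clip t 12.73 [ 0.4806 -0.2868  0.2004] gap 0.0855 F [ 0.5  0.2 -0.1] g 0.0 q [-0.68  0.1   1.75  0.    1.29 -0.38]
board top (np.float64(2.9), 0.66, [260.6, 202.7, 306.9, 226.9])
board side (np.float64(3.8), 0.59, [258.4, 186.7, 298.7, 251.3])
[0.5466 0.0111 0.276  0.0365 0.0036] 0.10497365146875381 top [0.5472 0.0112 0.1865] in stand [ 0.0053 -0.002   0.0365]
```

View pics/h3.png

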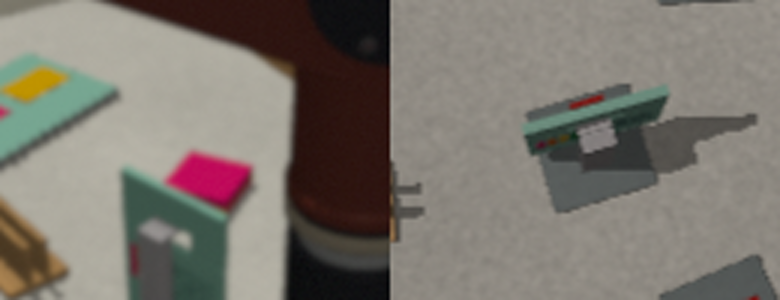

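The board hangs in the channel: in the top half of the picture it lies between the post top (597,137) and the lip (587,102). Fitted x in the stand frame is 5.3 mm. Next is the clip.

```bash
python3 - <<'E'
from h import *
P=[.480,-.2875]; q=dn(-.296)
print(bot.movel([*P,.114],vel=.12,f_stop=8,ori=q)); st('down')
bot.clamp(30); st('clamp')
bot.dwell(.2); st('d')
bot.movel([*P,.22],vel=.08); st('up')
a=get_image('side')[200:340,270:400]; b=get_image('top')[180:320,350:480]
cv2.imwrite('pics/c4.png',cv2.resize(np.hstack([a,b]),None,fx=3,fy=3,interpolation=cv2.INTER_CUBIC)[:,:,::-1])
for n in('clip','clip_tip_a','clip_tip_b'):
  for c in('side','top'): print(n,c,[(np.round(d['pixel'],1),d['score']) for d in spotter.spot_point(n,c)])
E
```

```text
False
down t 13.8 [ 0.4805 -0.2879  0.1148] gap 0.0853 F [ 0.6  0.3 -1. ] g 0.0 q [-0.68  0.2   1.81  0.    1.13 -0.38]
clamp t 14.4 [ 0.4803 -0.2877  0.1146] gap 0.0205 F [-0.   1.   3.8] g 30.2 q [-0.68  0.2   1.81  0.    1.13 -0.38]
d t 14.6 [ 0.4803 -0.2877  0.1146] gap 0.0208 F [-0.4  0.9  5.3] g 30.4 q [-0.68  0.2   1.81  0.    1.13 -0.38]
up t 16.07 [ 0.4797 -0.2873  0.2192] gap 0.0205 F [ 1.   0.5 -1.2] g 29.8 q [-0.68  0.09  1.73 -0.    1.32 -0.38]
clip side [(array([331.2, 292.3]), 0.76), (array([331.7, 353.5]), 0.72), (array([279.7, 255.3]), 0.41)]
clip top [(array([413.9, 236.4]), 0.72), (array([422. , 240.9]), 0.66), (array([196.7, 153.3]), 0.66)]
clip_tip_a side [(array([337.4, 301. ]), 0.58), (array([325.4, 306.2]), 0.57)]
clip_tip_a top [(array([415. , 236.2]), 0.56), (array([412.6, 248.9]), 0.49)]
clip_tip_b side [(array([337.4, 301. ]), 0.58), (array([325.4, 306.2]), 0.57)]
clip_tip_b top [(array([415. , 236.2]), 0.56), (array([412.6, 248.9]), 0.49)]
```

View pics/c4.png

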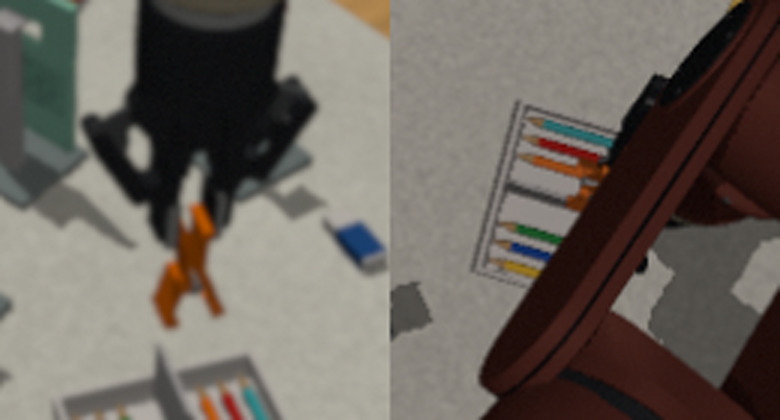

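The clip is off the rail at roughly (190,265) in the left half, jaws open at (170,325) and (217,312). I'll measure its pose in the hand.

```bash
python3 - <<'E'
from fit import *
np.set_printoptions(precision=4,suppress=True)
P=np.array(bot.state()['eef_pos']);Rz=R.from_euler('z',.296)
for nm,a,b in(('A',(415,236.2),(337.4,301)),('B',(412.6,248.9),(325.4,306.2))):
    X,e=tri(a,b); print(nm,X,e,'rel tcp, clip axes',Rz.apply(X-P))
# expected projections if pivot = tcp-0.042
for dz in(-.038,-.042,-.046):
    w=lambda v:P+Rz.inv().apply(np.array(v)+[0,0,dz])
    print(dz,'tips side',proj('side',[w([.0105,0,-.032]),w([-.0105,0,-.032]),w([0,0,0])]).round(1).tolist(),'top',proj('top',[w([.0105,0,-.032]),w([-.0105,0,-.032])]).round(1).tolist())
get_image('side'); mk=masks('clip',P-[0,0,.05],('side',))
from fit import box
def half(s):
    rot=R.from_euler('y',-s*.3) # half opens: handle in, jaw out
    bb=[box(*sorted((s*16,s*24)),-12,12,36,44),np.vstack([box(*sorted((s*17,s*23)),-9,9,36,40),box(*sorted((s*2,s*6)),-9,9,-2,4)]),np.vstack([box(*sorted((s*.5,s*7)),-12,12,-34,-29),box(*sorted((s*4,s*9)),-12,12,-5,4)])]
    return [rot.apply(x) for x in bb]
M['clip']=half(1)+half(-1)
p0=[P[0],P[1],-.296,P[2]-.042,0]
occ={'side':np.zeros((420,560),np.float32)}
for b in(box(-40,-10,-13,13,28,200),box(10,40,-13,13,28,200)):
    q=proj('side',world(b,p0)); cv2.fillConvexPoly(occ['side'],cv2.convexHull(q.astype(np.int32)),1)
for fr in(.15,-.15,0):
    p0[4]=fr; p,e=fit('clip',mk,p0,occ,step=(.004,.004,.08,.004,.08)); print(p,e,'d',p[[0,1,3]]-P, 'model half width chk',half(1)[0].max(0))
m=mk['side']; ys,xs=np.nonzero(m>.5); print(xs.min(),xs.max(),ys.min(),ys.max())
im=get_image('side')[:,:,::-1].copy(); r=render('clip','side',p); r2=(r>.5).astype(np.uint8)
S=8; l,t=300,255; im=cv2.resize(im[t:t+60,l:l+60],None,fx=S,fy=S,interpolation=cv2.INTER_CUBIC)
r2=cv2.resize(r2[t:t+60,l:l+60],None,fx=S,fy=S); cn,_=cv2.findContours(r2,0,2); cv2.drawContours(im,cn,-1,(0,255,0),1)
cv2.imwrite('pics/c5.png',im)
E
```

```text
A [ 0.4954 -0.2901  0.1328] 0.0012706156759779877 rel tcp, clip axes [ 0.0155  0.002  -0.0871]
B [ 0.4684 -0.2852  0.1299] 0.0026975985681511575 rel tcp, clip axes [-0.0117 -0.0012 -0.09  ]
-0.038 tips side [[336.3, 296.2], [325.7, 298.6], [332.2, 285.6]] top [[417.3, 238.2], [414.9, 247.2]]
-0.042 tips side [[336.2, 297.7], [325.6, 300.1], [332.1, 287.1]] top [[416.8, 238.3], [414.4, 247.3]]
-0.046 tips side [[336.0, 299.1], [325.5, 301.5], [331.9, 288.6]] top [[416.3, 238.5], [414.0, 247.4]]
clip side (np.float64(0.8), 0.67, [317.8, 269.9, 346.1, 308.8])
[ 0.4772 -0.291  -0.1302  0.1757 -0.006 ] 0.15893881022930145 d [-0.0027 -0.0035 -0.0442] model half width chk [0.0123 0.012  0.0491]
[ 0.4773 -0.2908 -0.2486  0.1754 -0.0225] 0.14483746886253357 d [-0.0026 -0.0033 -0.0445] model half width chk [0.0123 0.012  0.0491]
[ 0.4783 -0.2892 -0.1442  0.1737 -0.0076] 0.1554732322692871 d [-0.0016 -0.0018 -0.0462] model half width chk [0.0123 0.012  0.0491]
321 344 267 309
```

View pics/c5.png

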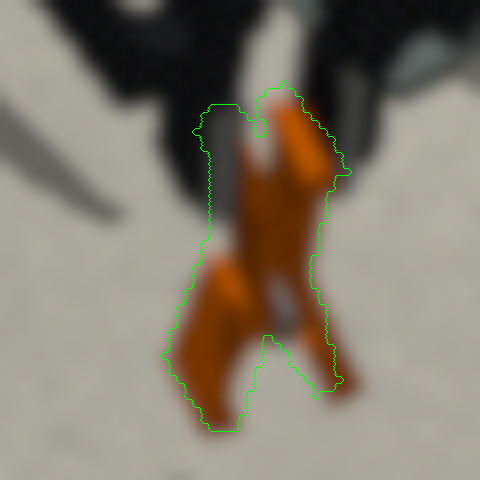

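The fitted outline matches the clip to within a few pixels: nearly upright, with the pivot about 43 mm below the TCP. I'll carry it over the board, hover and check before lowering.

```bash
python3 - <<'E'
from fit import *
np.set_printoptions(precision=4,suppress=True)
bot.movel([.4797,-.2873,.325],vel=.15)
T=[.5466,.0115]
bot.movel([*T,.325],vel=.18,ori=dn(.277)); bot.movel([*T,.275],vel=.08); bot.dwell(.3); st('hover')
P=np.array(bot.state()['eef_pos'])
a=get_image('side')[130:230,230:330]; b=get_image('top')[150:250,230:330]
cv2.imwrite('pics/c6.png',cv2.resize(np.hstack([a,b]),None,fx=4,fy=4,interpolation=cv2.INTER_CUBIC)[:,:,::-1])
for n in('clip','clip_tip_a'):
  for c in('side','top'): print(n,c,[(np.round(d['pixel'],1),d['score']) for d in spotter.spot_point(n,c)])
w=lambda v:P+R.from_euler('z',.277).apply(np.array(v)+[0,0,-.043])
pts=[w([.0105,0,-.032]),w([-.0105,0,-.032]),w([0,0,0])]
print('expect A,B,pivot side',proj('side',pts).round(1).tolist(),'top',proj('top',pts).round(1).tolist())
h=H(.0053,0,.1); mk=masks('board',h)
occ={c:(render('stand',c,[.541,.0115,.277])>.3).astype(np.float32) for c in mk}
for c in occ:
    for bb in(box(-25,25,-15,15,172,300),):
        q=proj(c,world(bb,[h[0],h[1],.277])); cv2.fillConvexPoly(occ[c],cv2.convexHull(q.astype(np.int32)),1)
pp,e=fit('board',{'side':mk['side']},[h[0],h[1],.277,.038,0],occ); print(pp,e,'top',world(np.array([0,0,.15]),pp))
E
```

```text
hover t 20.4 [0.5468 0.0115 0.2755] gap 0.0205 F [ 0.1 -0.4 -1.5] g 29.8 q [-0.12  0.02  1.7   0.    1.43 -0.4 ]
clip side [(array([275.5, 180.1]), 0.55)]
clip top [(array([281.1, 281.5]), 0.38)]
clip_tip_a side [(array([283.8, 186.4]), 0.83)]
clip_tip_a top []
expect A,B,pivot side [[279.7, 187.5], [273.8, 191.1], [276.5, 177.8]] top [[281.5, 205.9], [284.2, 215.2], [283.0, 208.5]]
board top (np.float64(1.9), 0.82, [258.2, 204.6, 308.3, 226.7])
board side (np.float64(4.1), 0.94, [257.0, 187.0, 294.3, 249.8])
[0.5457 0.0125 0.2579 0.0372 0.0077] 0.03816981986165047 top [0.5469 0.0128 0.1872]
```

View pics/c6.png

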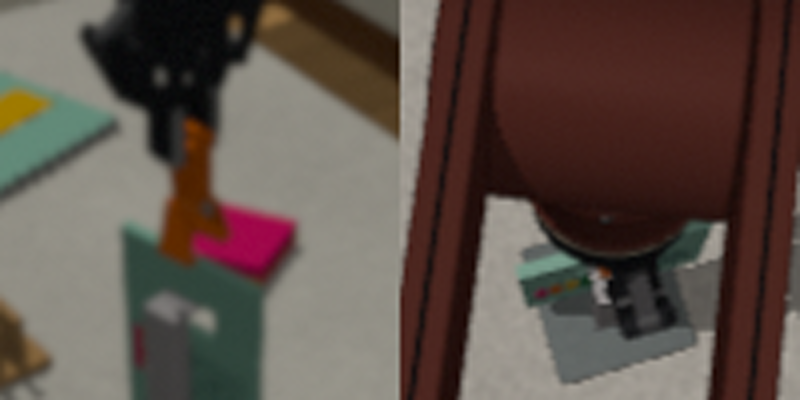

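The hover picture shows the clip above the board's top edge: jaw B tip near (180,260), jaw A tip near (222,236), top edge running from (125,228) to (265,278). I'll fit the clip's offset, tilt and opening in the hand to centre it.

```bash
cat > clipfit.py <<'E'
from fit import *
def parts(th):
    out=[]
    for s in(1,-1):
        rot=R.from_euler('y',-s*th/2)
        for x in [box(*sorted((s*16,s*24)),-12,12,36,44),np.vstack([box(*sorted((s*17,s*23)),-12,12,36,40),box(*sorted((s*2,s*6)),-12,12,-2,4)]),np.vstack([box(*sorted((s*.5,s*6)),-12,12,-34,-29),box(*sorted((s*5,s*10)),-12,12,-5,4)])]: out.append(rot.apply(x))
    return out
def clipfit(yaw,P,avoid=None):
    m=[d for d in spotter.silhouettes('clip','side')][0]; print('clip mask',m['score'],m['extent']); m=m['pixels'].astype(np.float32)
    w=np.ones_like(m); S=R.from_euler('z',yaw)
    for b in(box(-45,-11,-15,15,-18,200),box(11,45,-15,15,-18,200)):
        q=proj('side',S.apply(b)+P); cv2.fillConvexPoly(w,cv2.convexHull(q.astype(np.int32)),0)
    if avoid is not None: w*=1-avoid
    def cost(u,th=None):
        M['clip']=[R.from_euler('y',u[2]).apply(b)+[u[0],0,u[1]] for b in parts(u[3])]
        return (w*np.abs(render('clip','side',[P[0],P[1],yaw,P[2]])-m)).sum()/(m*w).sum()
    best=None
    for t in(-.15,0,.15):
        x0=np.array([0,-.043,t,.55]); sx=np.vstack([x0]+[x0+np.eye(4)[i]*[.004,.004,.1,.1][i] for i in range(4)])
        r=minimize(cost,x0,method='Nelder-Mead',options=dict(initial_simplex=sx,maxiter=400,xatol=1e-4,fatol=1e-4))
        print(np.round(r.x,4),round(r.fun,3))
        if best is None or r.fun<best.fun: best=r
    u=best.x
    tips=[R.from_euler('y',u[2]).apply(R.from_euler('y',-s*u[3]/2).apply([s*.0005,0,-.034]))+[u[0],0,u[1]] for s in(1,-1)]
    print('tips rel tcp (clip axes)',np.round(tips,4).tolist()); return u,tips
E
python3 - <<'E'
from clipfit import *
get_image('side'); P=np.array(bot.state()['eef_pos']); u,t=clipfit(.277,P)
E
```

```text
clip mask 0.57 [265.9, 162.3, 290.0, 198.1]
[ 0.0018 -0.0521 -0.0095  0.6639] 0.086
[ 0.0027 -0.053   0.0229  0.7715] 0.067
[ 0.0027 -0.0529  0.021   0.7769] 0.065
tips rel tcp (clip axes) [[0.0154, 0.0, -0.0844], [-0.0113, 0.0, -0.0839]]
```

The fit puts the tips about 84 mm below the TCP and the jaw midline 2 mm towards +x. I'll recentre, lower with a force stop, then check against the board.

```bash
python3 - <<'E'
from clipfit import *
np.set_printoptions(precision=4,suppress=True)
P=np.array(bot.state()['eef_pos']); N=P+R.from_euler('z',.277).apply([-.0015,.001,0]); q=dn(.272)
bot.movel([N[0],N[1],.2755],vel=.03,ori=q)
print(bot.movel([N[0],N[1],.257],vel=.03,f_stop=4)); bot.dwell(1); st('low')
P=np.array(bot.state()['eef_pos'])
a=get_image('side')[150:225,240:310]
cv2.imwrite('pics/c7.png',cv2.resize(a,None,fx=8,fy=8,interpolation=cv2.INTER_CUBIC)[:,:,::-1])
h=H(.0053,0,.1); mk=masks('board',h,('side',))
u,t=clipfit(.272,P)
occ={'side':(render('stand','side',[.541,.0115,.277])>.3).astype(np.float32)}
for bb in(box(-25,25,-17,17,165,300),):
    q=proj('side',world(bb,[h[0],h[1],.277])); cv2.fillConvexPoly(occ['side'],cv2.convexHull(q.astype(np.int32)),1)
pp,e=fit('board',mk,[h[0],h[1],.277,.038,0],occ); tp=world(np.array([0,0,.15]),pp); print(pp,e,'top',tp)
print('edge rel tcp clip axes',R.from_euler('z',-.272).apply(tp-P))
E
```

```text
False
low t 22.92 [0.5449 0.012  0.257 ] gap 0.0204 F [ 0.2 -0.8  0. ] g 29.8 q [-0.12  0.02  1.73 -0.    1.39 -0.39]
board side (np.float64(4.3), 0.62, [256.8, 184.6, 296.8, 251.4])
clip mask 0.68 [267.4, 170.1, 288.7, 200.7]
[ 0.0006 -0.0477 -0.0768  0.7489] 0.15
[ 0.0032 -0.0528 -0.0168  1.0398] 0.125
[ 0.0015 -0.0506 -0.0492  0.8598] 0.133
tips rel tcp (clip axes) [[0.021, 0.0, -0.0818], [-0.0136, 0.0, -0.0824]]
[0.5474 0.0149 0.2679 0.0362 0.0041] 0.0658625140786171 top [0.5479 0.0151 0.1862]
edge rel tcp clip axes [ 0.0038  0.0021 -0.0708]
```

View pics/c7.png

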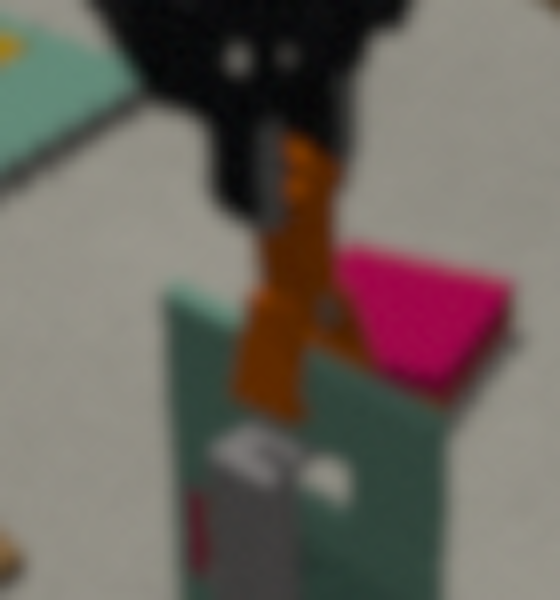

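Jaw B is in front of the board, its tip at (270,415) just above the post top. Jaw A is behind the edge at (345,340). There is no contact force, and the fitted jaw midline matches the board to within 2 mm. The tips are about 11–15 mm deep, so I'll make a tiny trim and hand in.

```bash
python3 - <<'E'
from h import *
P=np.array(bot.state()['eef_pos']); N=P+R.from_euler('z',.277).apply([.0007,.0013,-.0013])
print(bot.movel(list(N),vel=.02,f_stop=4)); bot.dwell(.7); st('final')
print(workorder.hand_in())
E
```

```text
False
final t 24.02 [0.5452 0.0135 0.2557] gap 0.021 F [-0.2 -0.5 -0.9] g 29.8 q [-0.12  0.02  1.73  0.    1.39 -0.39]
the job is handed in; nothing more can be done
None
```

The job is handed in at 24.0 s: the board hangs on the leftmost stand's hook, released, and the gripper holds the clip squeezed open over the middle of its top edge, one jaw on each side, tips an estimated 13–16 mm below the edge and no contact force felt; the judging result was not reported back.

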